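# Lay out the balance place for a moisture weighing

## Robot

A 7-joint arm with a two-finger parallel gripper is mounted at the origin on the work surface. World frame = base frame: x ahead of the robot, y to its left, z up, the work surface at z = 0. Lengths are in m, angles in rad, forces in N, time in s.
With the tool pointing down it reaches from about 0.425 to 0.925 m from the base axis. Payload 6.8 kg.
Tool frame: the origin (TCP) lies midway between the tips of the shut fingers; the grasp point (between the pads) lies 19 mm behind it; z points along the fingers, y is the line along which they close (so a half turn about z gives the same grasp; the last joint's range is limited). The gripper opens to 85 mm and grips with 20 to 120 N. Pads are 22 mm wide; open, the fingers measure 114 mm over their backs; the gripper's body (76 mm by 85 mm) begins 54 mm behind the grasp point. The pads swing forward as they close: fully open they stand 13 mm farther back than shut.
Start: joints at [1.226, 0.477, 0.022, 1.555, -0.011, 1.109, -0.083], TCP at [0.158, -0.656, 0.231] pointing down, gripper open.
Joint ranges: [-2.96, 2.96], [-0.34, 2.1], [-1.41, 1.46], [0.24, 2.44], [-1.37, 4.51], [0.17, 1.92], [-2.96, 2.96]. Speed limits (rad/s): [2.39, 2.39, 3.14, 3.14, 3.14, 3.14, 3.14].

## Interface

Orientations are given as a unit quaternion [w, x, y, z].
In Python, from station import * gives the robot as it stands.
- The arm moves only by the shell command python3 -m creep 'ROWS' [FORCE]. ROWS is JSON, a list of rows, each a list of 7 numbers: the gripper command: -1 is shut, 1 is fully open, values between are in proportion, then the shift along the world's x, y, z in mm, then the turn, a rotation vector about the world's x, y, z in rad. A call has 1 to 5 rows; each row shifts and turns the commanded pose from where the row before left it; what a row does not reach is not made up. A row lasts 1/8 s, in which the tool goes at most 62.5 mm and 10.7 degrees, less where a joint would pass 70% of its speed; a pose out of reach is approached as far as the arm can. A call is refused whole if a number of a shift passes 62.5 or a number of a turn 0.188, either way. A call with a gripper value outside its range is refused whole. The fingers move at their own pace and stop on an object; FORCE is the grip in N (left out, the last holds). Time passes only in rows, so rows that do not move let the fingers close. It gives the time, the measured TCP pose, the force, the opening and the grip force at its end, in the units of the state.
- get_obs(): the state, without advancing time (a new reading comes with each control period).
- read_camera(name): name is "side" or "top"; returns (picture, depth): 420x560x3 uint8, red, green, blue; 420x560 float32, m along the optical axis (not along the pixel's ray), 0 where there is no reading.
- camera_params(name): a dict with "intrinsics" (3x3 intrinsics, pixels), "k1" (the pictures are not rectified: a ray, as slopes to the right and down, at radius r is drawn at 1 + k1 r^2 times it, then the intrinsics apply), "cam_to_world" (4x4, takes a point from camera to world coordinates). Camera axes: x right, y up, looking along -z (the intrinsics and any distortion apply to the point x, -y, -z); pixel columns grow to the right and rows downward; lengths in m; the calibration is good to about 2 mm. A picture is of the moment at which its call begins. camera_params takes no time and is no camera call.
- hand_in(): hands the job in; it is judged then, once.
The state is a dict: "t": time; "q": joint angles; "joint_vel": joint speeds; "joint_torque": joint torques, N m; "eef_pos": TCP position; "tool_rot": TCP orientation; "contact_force": force on the tool from outside, world axes, zero at the start; "torque": the same for the moment, N m; "gripper_width": opening from 0.0 (shut) to 1.0 (fully open); "grasp_force": force on a finger pad.
Only numpy, scipy, OpenCV 4.12 (cv2) and the standard library are available. Lean on these libraries where they do the work, as an engineer would, in place of code of your own. Each camera call takes 0.05 s, during which the arm holds its last target. There are 200 camera calls.

## Task

Take the kit from the blue tray and set up the balance place for a moisture weighing: stand the aluminium dish on the middle of the balance pan and close it with its lid, and lay the scoop lengthwise along the middle of the white tile. On the bench stand the large jar beside the tile, on the side facing away from the balance, and the small jar behind the tile (beyond its far end as seen from the robot), each upright, about 2 cm clear of the tile and centred on that edge. Do not press hard on the balance, and leave the beaker and the brown bottle behind it where they are.

Things in the scene. Friction and masses are not known exactly. Their poses are not given: they have to be found in the camera images.
- balance: Fixed white laboratory balance, 220 mm deep (its x) x 180 mm wide (its y), housing 48 mm high, black keypad panel with display at its front. Origin: centre of its underside, on the bench; its x axis points from the front (keypad, towards the robot) to the rear.
- pan: The balance's flat round steel pan, 120 mm across, fixed, its top 62 mm above the bench. Origin: centre of its top surface; axes as the balance.
- tile: Fixed glazed white bench tile, 150 mm long (its x, pointing away from the robot) x 100 mm wide (its y) x 8 mm thick, lying on the bench to the left or to the right of the balance. Origin: centre of its underside. On the balance's other side lies the fixed blue tray with the kit: floor 3 mm thick, rim 15 mm high.
- dish: Open round aluminium weighing dish, 56 mm outside and 50 mm inside diameter, 35 mm high, 50 g. Origin: centre of its underside, z up. Starts standing on the tray floor.
- lid: Aluminium lid: round plate 56 mm across, 5 mm thick; under it a tapered plug 8 mm deep (44 mm across, 38 at its foot) that drops into the dish with 3 mm play; on top a black knob 16 mm across, 16 mm high. Origin: centre of the plug's foot, on which it stands (on the tray at first, 35 g); plate top 13 mm, knob top 29 mm above it. Closed, its origin is 27 mm above the dish's.
- jar: The large closed sample jar: white plastic, ribbed red screw cap, blank label, 62 mm across and 100 mm high, about 250 g. Origin: centre of its underside, z up. Starts upright on the tray.
- small_jar: The small closed jar, same make: white with ribbed red screw cap, 46 mm across and 65 mm high, about 110 g. Origin: centre of its underside, z up. Starts upright on the tray.
- scoop: Stainless scoop lying flat on the tray, 130 mm long (its x): straight handle 10 mm wide, 8 mm high from x = -65 to +13 mm, then an open flat-bottomed trough 22 mm wide, 9 mm high to x = +65 mm. Origin: middle of its length at its underside, within 10 mm of its centre of mass; z up. Either end may point away. 45 g.
- beaker: Bystander: empty loose glass beaker, 68 mm across, 90 mm high, standing behind the balance. Origin: centre of its underside. Leave it alone.
- bottle: Bystander: loose brown glass bottle with black cap, 60 mm across, 125 mm high, standing behind the balance. Origin: centre of its underside. Leave it alone.
There are look-alikes about, which are no part of the job. Leave any orange or purple look-alike of the dish alone. Leave any green or yellow look-alike of the jar alone.

How it is judged:
By the outcome, as a careful person would: the job done as asked, in the order asked, and still so for the second after the job is handed in, with the robot touching nothing.
It also fails if it takes over 134 s, if anything falls off the work surface, if the arm or the gripper's body presses on something with over 40 N, if the wrist force passes 120 N, or if a joint passes its speed limit or range.

## Working session

There is one attempt and no reset: what is moved stays moved. The work goes in short steps, Python scripts to look and compute and a shell command to move; the robot and the scene stay as the last step left them, time stands still between calls to the robot, and variables do not carry over. Pictures are saved under pics/ and viewed, at most 14 in all, crops included, and the job is handed in when it is done.

```bash
ls; mkdir -p pics
cat > h.py <<'E'
from station import *
import numpy as np, cv2
def shot(n,f=None):
    im,d=read_camera(n)
    if f: cv2.imwrite(f,im[:,:,::-1])
    return im,d
def ray(n,u,v):
    p=camera_params(n);K=np.array(p["intrinsics"]);T=np.array(p["cam_to_world"])
    x=(u-K[0,2])/K[0,0];y=(v-K[1,2])/K[1,1];a,b=x,y
    for _ in range(20):
        s=1+p["k1"]*(a*a+b*b);a,b=x/s,y/s
    return T[:3,3],T[:3,:3]@np.array([a,-b,-1.0])
def onz(n,u,v,z):
    o,d=ray(n,u,v);return o+d*(z-o[2])/d[2]
def pt(n,u,v,d): 
    o,r=ray(n,u,v);return o+r*d
def cloud(n,d):
    v,u=np.mgrid[0:420,0:560];o,_=ray(n,0,0)
    p=camera_params(n);K=np.array(p["intrinsics"]);T=np.array(p["cam_to_world"])
    x=(u-K[0,2])/K[0,0];y=(v-K[1,2])/K[1,1];a,b=x,y
    for _ in range(20):
        s=1+p["k1"]*(a*a+b*b);a,b=x/s,y/s
    return o+np.stack([a,-b,-np.ones_like(a)],-1)*d[...,None]@T[:3,:3].T
E
python3 - <<'E'
from h import *
for n in("top","side"):
    im,d=shot(n,f"pics/{n}0.png");np.savez(f"{n}0.npz",im=im,d=d)
    p=camera_params(n);print(n,p)
o=get_obs();print(o)
E
```

```text
pics
top {'intrinsics': array([[390.21588521,   0.        , 279.26957119],
       [  0.        , 390.21588521, 205.86585697],
       [  0.        ,   0.        ,   1.        ]]), 'k1': -0.025899272186803123, 'cam_to_world': array([[ 0.0230053 ,  0.992987  , -0.11596366,  0.43549199],
       [-0.99932051,  0.01949932, -0.03127784, -0.0674658 ],
       [-0.02879727,  0.11660442,  0.99276086,  0.99194572],
       [ 0.        ,  0.        ,  0.        ,  1.        ]])}
side {'intrinsics': array([[469.46233868,   0.        , 281.09229451],
       [  0.        , 469.46233868, 207.0626071 ],
       [  0.        ,   0.        ,   1.        ]]), 'k1': 0.003689465987608302, 'cam_to_world': array([[-0.66579564,  0.54202772, -0.51275931, -0.18273925],
       [-0.74595796, -0.46861812,  0.47322698,  0.62302433],
       [ 0.01621384,  0.69756935,  0.7163338 ,  1.07366064],
       [ 0.        ,  0.        ,  0.        ,  1.        ]])}
{'t': 0.1, 'q': array([ 1.22589819,  0.47771738,  0.02237842,  1.55633385, -0.0114723 ,
        1.10929444, -0.0830684 ]), 'joint_vel': array([-3.76472637e-04,  7.22187469e-05,  9.29114692e-05, -1.08492262e-03,
       -1.03971831e-03,  6.82765656e-04,  3.16282490e-04]), 'joint_torque': array([ 4.36627612e-03, -5.97758317e+01,  1.61363259e+00, -2.81951916e+01,
        1.27915386e-02,  5.14269836e-03,  1.95060778e-05]), 'eef_pos': array([ 0.15818748, -0.6556659 ,  0.23043159]), 'tool_rot': array([-7.93334396e-04,  9.92996773e-01,  1.18138683e-01, -1.74344344e-04]), 'contact_force': array([ 0.29288899, -0.19277694, -0.51334782]), 'torque': array([0.02610818, 0.00662218, 0.02610564]), 'grasp_force': 0.0, 'gripper_width': 1.004434489820675}
```

View pics/top0.png

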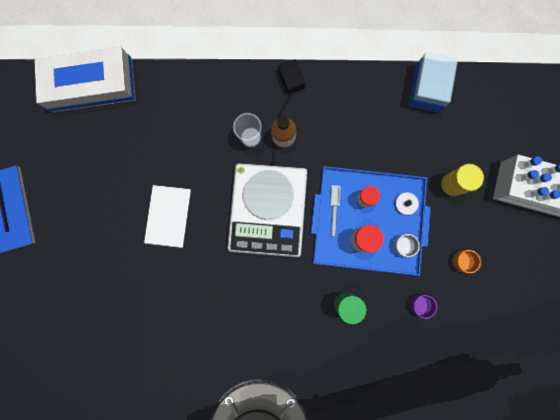

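View pics/side0.png

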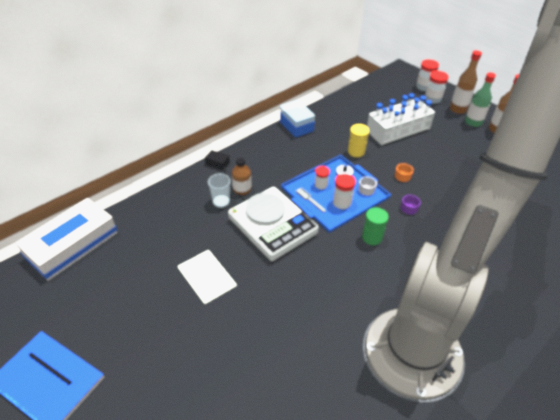

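Both views show the aluminium dish at top (406,245), with look-alikes orange (467,262) and purple (424,307). The large red-capped jar is at (369,238), with look-alikes green (351,309), yellow (465,180) and the small jar (370,197). The lid with its black knob is at (406,203), and the scoop at (335,210) has its trough end pointing away. The tile is at (168,216) and the pan at (268,195). I'll check the choice in a close crop and measure.

Run:
```python
from h import *
z=np.load("top0.npz");im,d=z["im"],z["d"]
cv2.imwrite("pics/crop.png",cv2.resize(im[155:285,220:440,::-1],None,fx=3.5,fy=3.5,interpolation=cv2.INTER_CUBIC))
P=cloud("top",d);hsv=cv2.cvtColor(im,cv2.COLOR_RGB2HSV)
H,S,V=[hsv[...,i].astype(int) for i in range(3)]
vv,uu=np.mgrid[0:420,0:560]
def box(a,b,c,e): return (uu>=a)&(uu<b)&(vv>=c)&(vv<e)
def circ(m,zz,name):
    cs,_=cv2.findContours(m.astype(np.uint8),0,2);c=max(cs,key=cv2.contourArea)
    q=np.array([onz("top",u,v,zz)[:2] for u,v in c[:,0]])
    (cx,cy),r=cv2.minEnclosingCircle((q*1000).astype(np.float32))
    A=np.c_[2*q,np.ones(len(q))];s=np.linalg.lstsq(A,(q**2).sum(1),rcond=None)[0]
    print(name,"enc",cx,cy,r,"fit",s[:2]*1000,np.sqrt(s[2]+s[:2]@s[:2])*1000,"zmed",np.median(P[m][:,2])*1000)
def rect(m,zz,name):
    cs,_=cv2.findContours(m.astype(np.uint8),0,2);c=max(cs,key=cv2.contourArea)
    q=np.array([onz("top",u,v,zz)[:2] for u,v in c[:,0]])*1000
    print(name,cv2.minAreaRect(q.astype(np.float32)),"zmed",np.median(P[m][:,2])*1000)
red=((H<8)|(H>172))&(S>150)&(V>90)
circ(red&box(345,395,218,260),.1,"jar");circ(red&box(355,385,180,215),.065,"small")
gray=(S<70)&(V>90)
circ(gray&box(390,425,228,262),.038,"dish")
lidm=gray&box(390,425,188,220);circ(lidm,.016,"lid")
circ((V<60)&box(398,418,194,212),.032,"knob")
rect(gray&box(140,200,175,255),.008,"tile")
sc=gray&box(322,348,178,240);rect(sc,.010,"scoop")
rect((V>140)&(S<90)&box(220,312,158,262),.048,"balance")
pan=(P[...,2]>.056)&(P[...,2]<.07)&box(235,300,160,225);circ(pan,.062,"pan(depth)")
print(np.median(P[pan],0))
for nm,b in dict(jar=(345,395,218,260),small=(355,385,180,215),dish=(390,425,228,262)).items():
    hh={'jar':.1,'small':.065,'dish':.036}[nm]
    m=box(*b)&(abs(P[...,2]-hh)<.006); print(nm,'depthtop',np.median(P[m],0), m.sum())
```

```text
jar enc 469.9717102050781 -244.0556182861328 31.031206130981445 fit [ 469.56812843 -244.28126737] 29.76809180450433 zmed 102.79077532676956
small enc 573.12939453125 -252.95001220703125 22.57669448852539 fit [ 572.72929442 -253.25063761] 21.631529617387088 zmed 68.07837665734029
dish enc 455.3175964355469 -348.579833984375 30.78690528869629 fit [ 457.08984286 -348.28609653] 27.974211704699663 zmed 8.064086458777652
lid enc 562.3715209960938 -355.38836669921875 28.5900821685791 fit [ 562.67936233 -355.2139868 ] 27.604249572771316 zmed 16.24745173010367
knob enc 562.1089477539062 -353.09661865234375 7.29207706451416 fit [ 561.61860048 -353.05422007] 5.795058423772598 zmed 31.815471112081383
tile ((519.565673828125, 250.1737060546875), (102.97407531738281, 152.73841857910156), 84.840087890625) zmed 8.267162280539031
scoop ((542.58154296875, -174.89906311035156), (22.46166229248047, 126.80879211425781), 86.67008209228516) zmed 8.35275635967525
balance ((537.699951171875, -9.256332397460938), (176.33956909179688, 216.19024658203125), 86.693603515625) zmed 48.56699034913131
pan(depth) enc 574.1367797851562 -10.951895713806152 60.01351547241211 fit [574.20229367 -10.69062027] 58.829054457967665 zmed 62.32576274450252
[ 0.57381519 -0.01099474  0.06232576]
jar depthtop [ 0.4700657  -0.24448956  0.1027849 ] 595
small depthtop [ 0.5737834  -0.25383144  0.06795575] 288
dish depthtop [ 0.45964108 -0.35098785  0.03747824] 116
```

View pics/crop.png

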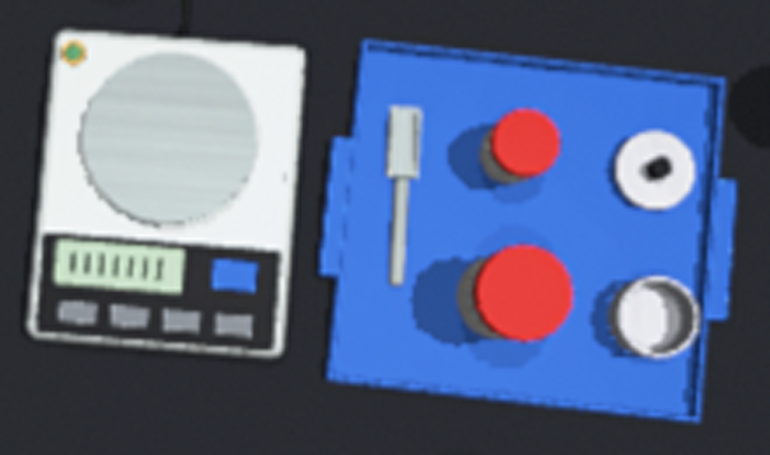

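The crop confirms the choice: plain grey-white dish at crop (655,315), lid with its black knob at (655,170), the two red-capped jars, and the scoop with its trough at the far end. First I'll reach for the dish.

```bash
python3 -m creep '[[0.65,50,51,-10,0,0,-0.06],[0.65,50,51,-10,0,0,-0.06],[0.65,50,51,-10,0,0,-0.06],[0.65,50,51,-10,0,0,-0.06],[0.65,50,51,-10,0,0,-0.055]]' 30; python3 -m creep '[[0.65,49,53,-10,0,0,0],[0.65,0,0,0,0,0,0],[0.65,0,0,0,0,0,0]]'; python3 -c "
from h import *
im,d=shot('top');P=cloud('top',d)
print(get_obs()['tool_rot'])
"
```

```text
t: 0.72
eef_pos: [0.376, -0.4335, 0.1875]
tool_rot: [-0.0, 1.0, -0.03, -0.0]
contact_force: [1.6, -0.1, 0.5]
gripper_width: 0.826
grasp_force: 0.0
t: 1.1
eef_pos: [0.4166, -0.3898, 0.1791]
tool_rot: [0.0, 1.0, -0.029, -0.0]
contact_force: [-0.6, 0.1, 0.3]
gripper_width: 0.826
grasp_force: 0.0
[ 2.01534045e-04  9.99553425e-01 -2.98784385e-02 -4.33703162e-04]
```

```bash
python3 -m creep '[[0.65,20,21,-20,0,0,0],[0.65,20.5,21,-30,0,0,0],[0.65,0,0,-40,0,0,0],[0.65,0,0,-30,0,0,0],[0.65,0,0,0,0,0,0]]' ; python3 -c "
from h import *
im,d=shot('top','pics/a1.png');im,d=shot('side');cv2.imwrite('pics/a2.png',cv2.resize(im[120:260,260:450,::-1],None,fx=4,fy=4))
"
```

```text
t: 1.78
eef_pos: [0.4548, -0.3484, 0.0575]
tool_rot: [-0.001, 1.0, -0.031, -0.002]
contact_force: [-0.2, 0.1, 0.5]
gripper_width: 0.826
grasp_force: 0.0
```

View pics/a2.png

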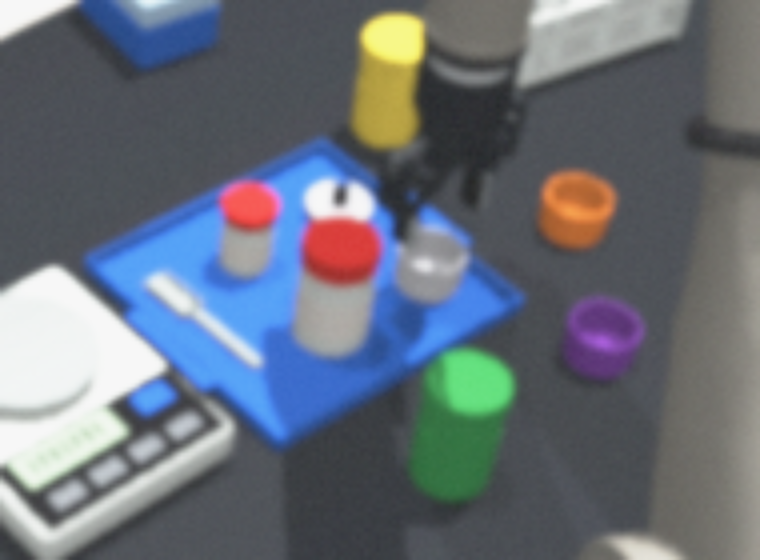

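The fingers straddle the dish, with tips at about (400,225) and (470,195) and the dish at (430,262). Next I descend, grip and lift.

```bash
python3 -m creep '[[0.65,2,0,-20,0,0,0],[0.65,0,0,-20,0,0,0],[0.65,0,0,0,0,0,0],[-0.3,0,0,0,0,0,0],[-0.3,0,0,0,0,0,0]]' 30; python3 -m creep '[[-0.3,0,0,0,0,0,0],[-0.3,0,0,0,0,0,0],[-0.3,0,0,0,0,0,0]]'
```

```text
t: 2.5
eef_pos: [0.4602, -0.3482, 0.0204]
tool_rot: [0.0, 1.0, -0.029, 0.001]
contact_force: [-0.4, 1.4, 0.3]
gripper_width: 0.628
grasp_force: 31.6
t: 2.88
eef_pos: [0.4602, -0.3482, 0.0203]
tool_rot: [0.0, 1.0, -0.029, 0.001]
contact_force: [-0.1, -0.2, 5.6]
gripper_width: 0.628
grasp_force: 32.2
```

```bash
python3 -m creep '[[-0.3,0,0,30,0,0,0],[-0.3,0,0,50,0,0,0],[-0.3,0,0,50,0,0,0],[-0.3,15,42,0,0,0,0],[-0.3,15,42,0,0,0,0]]' ;python3 -m creep '[[-0.3,15,42,0,0,0,0],[-0.3,15,42,0,0,0,0],[-0.3,15,42,0,0,0,0],[-0.3,15,42,0,0,0,0],[-0.3,13,42,0,0,0,0]]' ;python3 -m creep '[[-0.3,13,42,0,0,0,0],[-0.3,0,0,0,0,0,0],[-0.3,0,0,0,0,0,0]]'
python3 - <<'E'
from h import *
im,d=shot('top');cv2.imwrite('pics/a3.png',cv2.resize(im[80:290,180:440,::-1],None,fx=3,fy=2.8))
im,d=shot('side');cv2.imwrite('pics/a4.png',cv2.resize(im[120:270,180:380,::-1],None,fx=4,fy=4))
E
```

```text
t: 3.5
eef_pos: [0.4899, -0.2633, 0.1503]
tool_rot: [0.0, 1.0, -0.03, 0.001]
contact_force: [0.7, 0.6, -0.3]
gripper_width: 0.625
grasp_force: 32.0
t: 4.12
eef_pos: [0.5628, -0.0523, 0.1494]
tool_rot: [0.0, 1.0, -0.029, 0.0]
contact_force: [0.8, 0.5, -0.6]
gripper_width: 0.63
grasp_force: 32.0
t: 4.5
eef_pos: [0.5752, -0.0123, 0.1492]
tool_rot: [0.0, 1.0, -0.029, -0.0]
contact_force: [0.2, -0.7, -0.2]
gripper_width: 0.626
grasp_force: 32.0
```

View pics/a4.png

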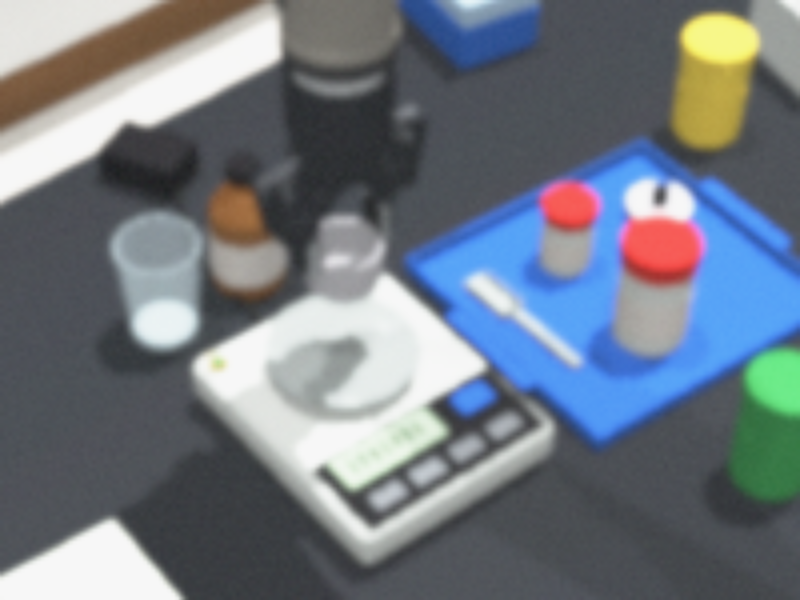

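The dish is held level above the pan, at crop (345,255). Lower it.

```bash
python3 -m creep '[[-0.3,2,1,-30,0,0,0],[-0.3,0,0,-25,0,0,0],[-0.3,0,0,-10,0,0,0],[-0.3,0,0,-3,0,0,0],[-0.3,0,0,0,0,0,0]]'; python3 -m creep '[[-0.3,0,0,0,0,0,0],[-0.3,0,0,-1,0,0,0],[-0.3,0,0,0,0,0,0]]'
```

```text
t: 5.22
eef_pos: [0.578, -0.011, 0.082]
tool_rot: [0.0, 1.0, -0.029, 0.0]
contact_force: [0.3, -0.2, -0.9]
gripper_width: 0.631
grasp_force: 32.0
t: 5.6
eef_pos: [0.5776, -0.0107, 0.0806]
tool_rot: [-0.0, 1.0, -0.029, 0.0]
contact_force: [-0.3, 0.6, -0.8]
gripper_width: 0.63
grasp_force: 32.0
```

```bash
python3 -m creep '[[-0.3,0,0,-1,0,0,0],[-0.3,0,0,-0.5,0,0,0],[-0.3,0,0,0,0,0,0]]'
```

```text
t: 5.98
eef_pos: [0.5776, -0.0107, 0.0793]
tool_rot: [0.0, 1.0, -0.029, 0.0]
contact_force: [-1.8, -0.2, 4.5]
gripper_width: 0.634
grasp_force: 32.5
```

```bash
python3 -m creep '[[0.45,0,0,0,0,0,0],[0.65,0,0,0,0,0,0],[0.65,0,0,0,0,0,0],[0.65,0,0,30,0,0,0],[0.65,0,0,50,0,0,0]]';python3 -m creep '[[0.2,0,-45,10,0,0,0],[0.2,0,-45,0,0,0,0],[0.2,0,-45,0,0,0,0],[0.2,0,-45,0,0,0,0],[0.2,0,-45,0,0,0,0]]'
python3 - <<'E'
from h import *
im,d=shot('top','pics/a5.png');P=cloud('top',d)
cv2.imwrite('pics/a5.png',cv2.resize(im[150:270,220:320,::-1],None,fx=5,fy=5))
m=(P[...,2]>.09)&(P[...,2]<.106);vv,uu=np.mgrid[0:420,0:560];m&=(uu>235)&(uu<300)&(vv>160)&(vv<225)
print(m.sum(),P[m].min(0),P[m].max(0))
q=P[m][:,:2];(c,r)=cv2.minEnclosingCircle((q*1000).astype(np.float32));print(c,r)
E
```

```text
t: 6.6
eef_pos: [0.5761, -0.0108, 0.158]
tool_rot: [0.0, 1.0, -0.029, -0.002]
contact_force: [1.0, -0.2, 0.8]
gripper_width: 0.828
grasp_force: 0.0
t: 7.22
eef_pos: [0.5774, -0.2371, 0.1688]
tool_rot: [-0.0, 1.0, -0.029, 0.0]
contact_force: [0.1, 0.7, -0.0]
gripper_width: 0.6
grasp_force: 0.0
114 [ 0.54869053 -0.03788291  0.09021611] [0.60315706 0.01592641 0.10177784]
(576.3290405273438, -11.087684631347656) 27.78904914855957
```

View pics/a5.png

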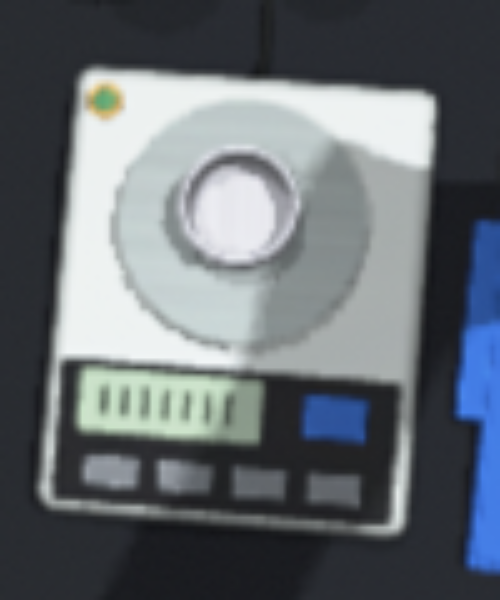

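The dish stands at the centre of the pan, upright, at crop (238,207). Next is the lid, gripped by the knob.

```bash
python3 -m creep '[[0.2,-5,-39,0,0,0,0],[0.2,-5,-39,0,0,0,0],[0.2,-5,-39,0,0,0,0],[0.2,0,0,-40,0,0,0],[0.2,0,0,-40,0,0,0]]';python3 -m creep '[[0.2,0,0,-35,0,0,0],[0.2,0,0,0,0,0,0],[0.2,0,0,0,0,0,0]]'
```

```text
t: 7.9
eef_pos: [0.5626, -0.3535, 0.0882]
tool_rot: [0.0, 1.0, -0.03, 0.001]
contact_force: [0.1, 0.3, -0.8]
gripper_width: 0.601
grasp_force: 0.0
t: 8.28
eef_pos: [0.5634, -0.3531, 0.0552]
tool_rot: [0.0, 1.0, -0.029, 0.001]
contact_force: [1.0, -0.2, -0.0]
gripper_width: 0.599
grasp_force: 0.0
```

```bash
python3 -m creep '[[0.2,-1,-0.5,-20,0,0,0],[0.2,0,0,-15,0,0,0],[0.2,0,0,0,0,0,0],[-1,0,0,0,0,0,0],[-1,0,0,0,0,0,0]]' 30;python3 -m creep '[[-1,0,0,0,0,0,0],[-1,0,0,0,0,0,0],[-1,0,0,0,0,0,0]]'
```

```text
t: 8.9
eef_pos: [0.562, -0.3536, 0.0195]
tool_rot: [0.0, 1.0, -0.029, 0.0]
contact_force: [-0.5, 0.8, 1.1]
gripper_width: 0.181
grasp_force: 4.8
t: 9.28
eef_pos: [0.5621, -0.3535, 0.0196]
tool_rot: [0.0, 1.0, -0.029, 0.001]
contact_force: [0.1, 0.4, 5.5]
gripper_width: 0.168
grasp_force: 29.6
```

```bash
python3 -m creep '[[-1,0,0,30,0,0,0],[-1,0,0,50,0,0,0],[-1,0,0,50,0,0,0],[-1,2,43,20,0,0,0],[-1,2,43,0,0,0,0]]';python3 -m creep '[[-1,2,43,0,0,0,0],[-1,2,43,0,0,0,0],[-1,2,43,0,0,0,0],[-1,2,43,0,0,0,0],[-1,2,43,0,0,0,0]]';python3 -m creep '[[-1,1,41,0,0,0,0],[-1,0,0,0,0,0,0],[-1,0,0,0,0,0,0]]'
python3 - <<'E'
from h import *
im,d=shot('side');cv2.imwrite('pics/a6.png',cv2.resize(im[120:240,200:360,::-1],None,fx=4,fy=4))
E
```

```text
t: 9.9
eef_pos: [0.5664, -0.267, 0.1709]
tool_rot: [0.001, 1.0, -0.03, 0.002]
contact_force: [0.7, 0.1, -0.8]
gripper_width: 0.17
grasp_force: 29.3
t: 10.52
eef_pos: [0.575, -0.0508, 0.1686]
tool_rot: [0.0, 1.0, -0.029, -0.0]
contact_force: [0.9, -1.4, -0.1]
gripper_width: 0.168
grasp_force: 29.3
t: 10.9
eef_pos: [0.5762, -0.0119, 0.1686]
tool_rot: [0.0, 1.0, -0.029, -0.0]
contact_force: [0.2, 0.2, -0.7]
gripper_width: 0.167
grasp_force: 29.4
```

View pics/a6.png

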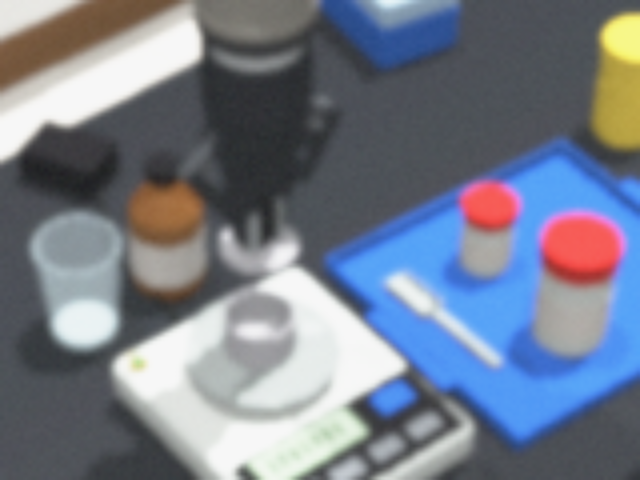

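The lid is held level above the dish: lid at crop (258,245), dish at (260,325). Lower it gently.

```bash
python3 -m creep '[[-1,0,0.5,-30,0,0,0],[-1,0,0,-20,0,0,0],[-1,0,0,-5,0,0,0],[-1,0,0,-3,0,0,0],[-1,0,0,0,0,0,0]]';python3 -m creep '[[-1,0,0,-2,0,0,0],[-1,0,0,-1,0,0,0],[-1,0,0,0,0,0,0]]'
```

```text
t: 11.58
eef_pos: [0.577, -0.0111, 0.1115]
tool_rot: [0.0, 1.0, -0.029, 0.0]
contact_force: [-0.8, -0.2, 0.4]
gripper_width: 0.17
grasp_force: 29.4
t: 11.95
eef_pos: [0.5766, -0.0107, 0.108]
tool_rot: [0.0, 1.0, -0.029, 0.0]
contact_force: [0.4, -1.1, -0.3]
gripper_width: 0.171
grasp_force: 29.4
```

No force, so the plug is inside the dish. I'll go down to contact.

```bash
python3 -m creep '[[-1,0,0,-1,0,0,0],[-1,0,0,-0.7,0,0,0],[-1,0,0,0,0,0,0]]'
```

```text
t: 12.32
eef_pos: [0.5765, -0.0108, 0.1061]
tool_rot: [0.0, 1.0, -0.029, -0.0]
contact_force: [0.4, 0.5, 0.1]
gripper_width: 0.165
grasp_force: 29.4
```

```bash
python3 -m creep '[[-0.5,0,0,0,0,0,0],[-0.1,0,0,0,0,0,0],[-0.1,0,0,0,0,0,0],[-0.1,0,0,30,0,0,0],[-0.1,0,0,30,0,0,0]]';python3 -m creep '[[-0.1,-8,-41,0,0,0,0],[-0.1,-9,-41,0,0,0,0],[-0.1,-9,-41,0,0,0,0],[-0.1,-8,-41,0,0,0,0],[-0.1,0,0,0,0,0,0]]'
python3 - <<'E'
from h import *
im,d=shot('top')
cv2.imwrite('pics/a7.png',cv2.resize(im[150:270,220:420,::-1],None,fx=4,fy=4))
P=cloud('top',d)
vv,uu=np.mgrid[0:420,0:560]
for a,b in((.11,.125),(.097,.107)):
    m=(P[...,2]>a)&(P[...,2]<b)&(uu>235)&(uu<300)&(vv>160)&(vv<225);print(m.sum(),np.median(P[m],0),P[m].min(0),P[m].max(0))
z=np.load("top0.npz");im=z["im"];hsv=cv2.cvtColor(im,cv2.COLOR_RGB2HSV);sc=(hsv[...,1]<90)&(hsv[...,2]>80)&(uu>=322)&(uu<348)&(vv>178)&(vv<240)
for v in range(180,240,4):
    u=np.where(sc[v])[0]
    if len(u):print(v,u.min(),u.max(),(onz("top",u.mean(),v,.010)*1000).round(1))
E
```

```text
t: 12.95
eef_pos: [0.5762, -0.0107, 0.1666]
tool_rot: [0.0, 1.0, -0.029, -0.0]
contact_force: [1.5, -0.1, -0.5]
gripper_width: 0.45
grasp_force: 0.0
t: 13.58
eef_pos: [0.5412, -0.1792, 0.1662]
tool_rot: [0.001, 0.999, -0.032, -0.0]
contact_force: [-0.2, -0.4, -0.5]
gripper_width: 0.447
grasp_force: 0.0
40 [ 0.57779832 -0.01112054  0.11776749] [ 0.57101512 -0.01787809  0.11090195] [ 0.58534494 -0.00428345  0.1207455 ]
418 [ 0.57623493 -0.01141106  0.10221772] [ 0.55025878 -0.03810131  0.09709347] [0.60437213 0.01561874 0.10657605]
188 331 340 [ 598.7 -178.3   10. ]
192 331 339 [ 588.4 -177.1   10. ]
196 331 339 [ 578.1 -177.2   10. ]
200 331 339 [ 567.9 -177.2   10. ]
204 330 339 [ 557.7 -176.    10. ]
208 333 336 [ 547.5 -176.1   10. ]
212 333 335 [ 537.3 -174.9   10. ]
216 332 335 [ 527.2 -173.7   10. ]
220 332 335 [ 517.1 -173.8   10. ]
224 332 335 [ 507.  -173.9   10. ]
228 332 335 [ 497.  -173.9   10. ]
232 331 334 [ 486.9 -171.5   10. ]
236 333 333 [ 476.9 -172.8   10. ]
```

View pics/a7.png

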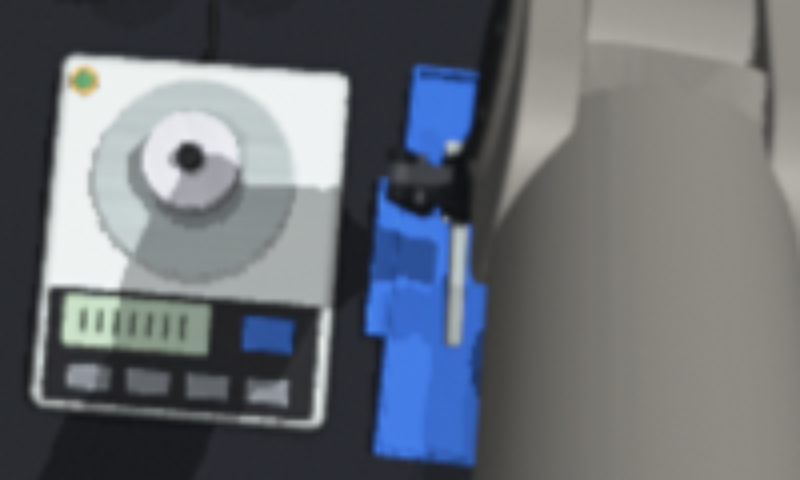

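The lid is seated: plate top at z = 102 mm, knob at crop (188,157). Next is the scoop handle.

```bash
python3 -m creep '[[-0.3,-4,4.5,-40,0,0,0],[-0.3,0,0,-50,0,0,0],[-0.3,0,0,-35,0,0,0],[-0.3,0,0,0,0,0,0],[-0.3,0,0,0,0,0,0]]';python3 - <<'E'
from h import *
im,d=shot('side');cv2.imwrite('pics/a8.png',cv2.resize(im[140:240,260:380,::-1],None,fx=5,fy=5))
E
```

```text
t: 14.25
eef_pos: [0.5397, -0.1696, 0.0424]
tool_rot: [-0.0, 1.0, -0.029, 0.001]
contact_force: [0.2, -0.4, 0.5]
gripper_width: 0.348
grasp_force: 0.0
```

View pics/a8.png

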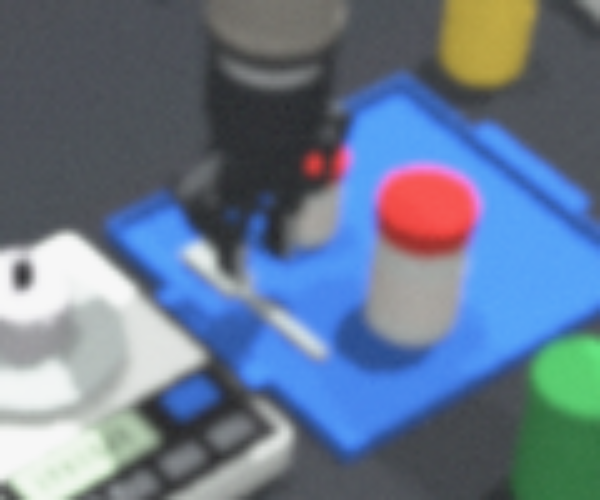

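The fingers are above the handle, tip at crop (232,270), just behind the trough. I shift by -2.5/-5 mm, go down and close.

```bash
python3 -m creep '[[-0.3,-2.5,-5,0,0,0,0],[-0.3,0,0,-20,0,0,0],[-0.3,0,0,-14,0,0,0],[-0.3,0,0,0,0,0,0],[-0.3,0,0,0,0,0,0]]';python3 -m creep '[[-1,0,0,-1.5,0,0,0],[-1,0,0,0,0,0,0],[-1,0,0,0,0,0,0],[-1,0,0,0,0,0,0],[-1,0,0,0,0,0,0]]' 40
```

```text
t: 14.92
eef_pos: [0.5364, -0.1753, 0.0077]
tool_rot: [0.0, 1.0, -0.029, 0.0]
contact_force: [-0.3, 0.4, -0.5]
gripper_width: 0.351
grasp_force: 0.0
t: 15.55
eef_pos: [0.5366, -0.1753, 0.0063]
tool_rot: [0.0, 1.0, -0.029, 0.001]
contact_force: [0.1, -0.7, 5.1]
gripper_width: 0.094
grasp_force: 39.7
```

```bash
python3 -m creep '[[-1,0,0,15,0,0,0],[-1,0,0,45,0,0,0],[-1,0,0,50,0,0,0],[-1,0,0,40,0,0,0],[-1,-2,47,0,0,0,0]]';python3 -m creep '[[-1,-3,47,0,0,0,0],[-1,-2,47,0,0,0,0],[-1,-3,47,0,0,0,0],[-1,-2,47,0,0,0,0],[-1,-2,47,0,0,0,-0.01]]';python3 -m creep '[[-1,-3,47,0,0,0,-0.01],[-1,-2,47,0,0,0,-0.012],[-1,-2,50,0,0,0,0],[-1,0,0,0,0,0,0],[-1,0,0,0,0,0,0]]'
python3 - <<'E'
from h import *
im,d=shot('side');cv2.imwrite('pics/a9.png',cv2.resize(im[140:310,110:310,::-1],None,fx=3,fy=3))
print(get_obs()['tool_rot'])
E
```

```text
t: 16.18
eef_pos: [0.5361, -0.1322, 0.16]
tool_rot: [0.002, 0.999, -0.033, 0.004]
contact_force: [0.5, 0.9, -0.8]
gripper_width: 0.094
grasp_force: 39.1
t: 16.8
eef_pos: [0.5216, 0.1081, 0.1564]
tool_rot: [0.0, 0.999, -0.034, 0.0]
contact_force: [0.1, 0.5, -0.6]
gripper_width: 0.095
grasp_force: 39.1
t: 17.42
eef_pos: [0.5148, 0.2501, 0.1559]
tool_rot: [0.0, 0.999, -0.045, -0.0]
contact_force: [-0.1, -0.0, -1.2]
gripper_width: 0.098
grasp_force: 39.2
[ 6.07965089e-04  9.98950460e-01 -4.57996148e-02 -6.58143518e-05]
```

View pics/a9.png

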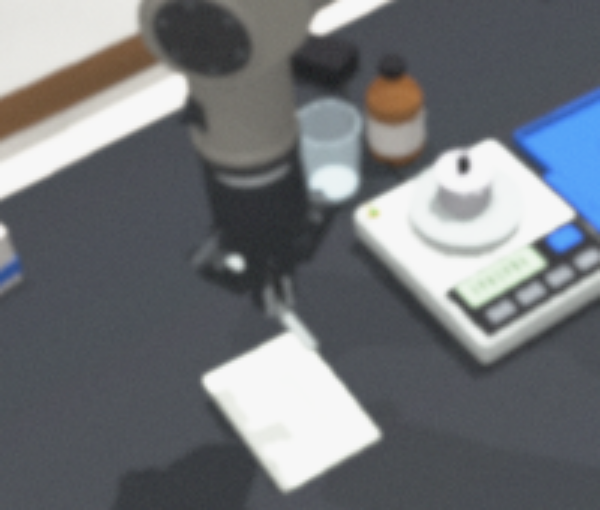

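The scoop is held above the tile, handle at crop (295,325). Lower it.

```bash
python3 -m creep '[[-1,0.5,0.5,-45,0,0,0],[-1,0,0,-45,0,0,0],[-1,0,0,-40,0,0,0],[-1,0,0,-10,0,0,0],[-1,0,0,0,0,0,0]]';python3 -m creep '[[-1,0,0,0,0,0,0],[-1,0,0,-2.5,0,0,0],[-1,0,0,0,0,0,0]]'
```

```text
t: 18.1
eef_pos: [0.5159, 0.2504, 0.016]
tool_rot: [0.0, 0.999, -0.046, -0.0]
contact_force: [0.4, 0.1, -0.7]
gripper_width: 0.099
grasp_force: 39.2
t: 18.48
eef_pos: [0.5159, 0.2514, 0.0138]
tool_rot: [-0.0, 0.999, -0.045, 0.0]
contact_force: [-1.1, 0.7, -0.1]
gripper_width: 0.096
grasp_force: 39.2
```

```bash
python3 -m creep '[[-1,0,-0.5,-1.5,0,0,0],[-1,0,0,-1,0,0,0],[-1,0,0,0,0,0,0]]'
```

```text
t: 18.85
eef_pos: [0.5156, 0.2507, 0.0113]
tool_rot: [0.0, 0.999, -0.045, 0.0]
contact_force: [-0.9, -1.5, 5.9]
gripper_width: 0.097
grasp_force: 39.9
```

```bash
python3 -m creep '[[-0.7,0,0,0,0,0,0],[-0.4,0,0,0,0,0,0],[-0.3,0,0,0,0,0,0],[-0.3,0,0,30,0,0,0],[-0.3,0,0,50,0,0,0]]';python3 -m creep '[[0,0,0,50,0,0,0],[0.5,-4,-45,35,0,0,0],[1,-4,-45,0,0,0,0],[1,-4,-45,0,0,0,0],[1,-4,-45,0,0,0,0]]';python3 -m creep '[[1,-4,-45,0,0,0,0],[1,-4,-45,0,0,0,0],[1,-4,-45,0,0,0,0],[1,-4,-45,0,0,0,0],[1,-4,-45,0,0,0,0]]';python3 -m creep '[[1,-5,-45,0,0,0,0],[1,-5,-45,0,0,0,0],[1,0,0,0,0,0,0],[1,0,0,0,0,0,0]]'
python3 - <<'E'
from h import *
im,d=shot('top');P=cloud('top',d)
hsv=cv2.cvtColor(im,cv2.COLOR_RGB2HSV);vv,uu=np.mgrid[0:420,0:560]
cv2.imwrite('pics/b1.png',cv2.resize(im[160:270,120:420,::-1],None,fx=2.6,fy=2.6))
reg=(uu>148)&(uu<190)&(vv>190)&(vv<243)
g=im.mean(2);print(np.median(g[reg]))
for v in range(184,250,4): print(v,g[v,158:184].astype(int))
E
```

```text
t: 19.48
eef_pos: [0.5142, 0.2501, 0.09]
tool_rot: [0.001, 0.999, -0.045, -0.002]
contact_force: [0.5, -0.3, 1.1]
gripper_width: 0.348
grasp_force: 0.0
t: 20.1
eef_pos: [0.4993, 0.0693, 0.1759]
tool_rot: [-0.0, 0.999, -0.045, 0.0]
contact_force: [0.9, 0.9, -0.9]
gripper_width: 0.999
grasp_force: 0.0
t: 20.72
eef_pos: [0.4792, -0.1556, 0.1758]
tool_rot: [0.0, 0.999, -0.045, 0.0]
contact_force: [0.5, -0.9, 0.5]
gripper_width: 0.998
grasp_force: 0.0
t: 21.22
eef_pos: [0.4695, -0.2436, 0.1755]
tool_rot: [-0.0, 0.999, -0.045, -0.0]
contact_force: [0.4, -0.1, -0.1]
gripper_width: 1.0
grasp_force: 0.0
239.66666666666666
184 [42 42 39 38 39 40 40 41 42 44 43 43 44 44 43 43 44 44 44 45 45 44 44 43
 45 44]
188 [240 240 240 240 241 241 241 241 241 242 243 243 243 243 241 231 229 225
 216 214 212 212 211 201 161 150]
192 [239 239 239 239 239 240 241 210 125 185 193 196 195 194 194 175 152 240
 241 240 240 240 240 240 240 240]
196 [239 239 239 239 240 241 233 141 147 191 196 197 192 195 192 122 173 242
 242 241 240 240 240 240 240 241]
200 [239 239 239 239 241 241 182 116 187 194 197 194 194 195 
[... 655 characters left out ...]
42 241 240 240 240 241 240
 240 240 240 240 240 240 241 241]
228 [239 239 240 240 240 188 189 197 146 225 242 241 240 240 240 240 240 240
 240 240 240 240 240 241 241 243]
232 [240 240 240 240 191 185 201 174 127 240 242 241 240 240 240 240 240 240
 241 240 240 240 240 241 241 242]
236 [240 240 240 229 183 190 190 127 224 242 241 240 240 240 240 240 240 240
 240 241 241 241 240 241 243 240]
240 [239 240 240 203 189 176 174 212 240 241 240 240 241 240 240 240 240 240
 241 240 241 240 241 242 243 173]
244 [168 184 196 206 237 242 244 244 244 243 243 242 243 242 242 242 242 242
 242 242 241 241 241 243 237 104]
248 [44 45 44 44 44 44 44 44 43 43 43 42 42 41 41 41 42 42 43 47 49 57 58 60
 53 42]
```

View pics/b1.png

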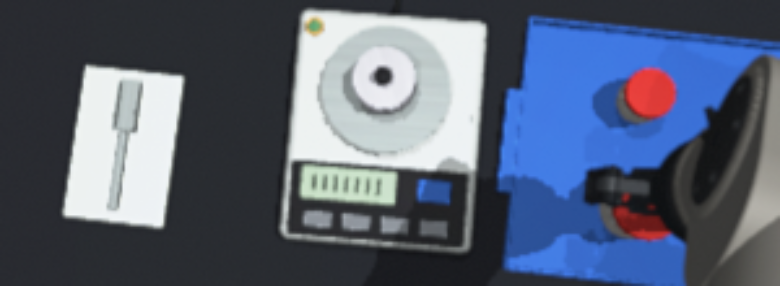

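The scoop lies on the tile at crop (120,145), and the dish is closed. I'll check the scoop numerically and descend on the jar.

```bash
python3 - <<'E'
from h import *
im,d=shot('top');g=im.mean(2)
vv,uu=np.mgrid[0:420,0:560]
m=(g<228)&(uu>=158)&(uu<180)&(vv>189)&(vv<243)
c,s=np.cos(np.radians(-5.16)),np.sin(np.radians(-5.16))
pts=[]
for v in range(191,242):
    r=g[v,152:186]; k=np.where(r<228)[0]
    # body only: drop dark shadow strip (<160) at right
    b=np.where((r>165)&(r<228))[0]
    if len(b)<2: continue
    q=onz("top",152+(k.min()+k.max())/2,v,.017)[:2]*1000; q2=onz("top",152+b.mean(),v,.017)[:2]*1000
    l=lambda q:((q-[519.6,250.2])@[c,s],(q-[519.6,250.2])@[-s,c])
    if v%4==0 or v<193 or v>238: print(v,np.round(l(q),1),np.round(l(q2),1))
t=(im.min(2)>100)&(uu>140)&(uu<200)&(vv>175)&(vv<255)
cs,_=cv2.findContours(t.astype(np.uint8),0,2);k=max(cs,key=cv2.contourArea)
print(cv2.minAreaRect(np.array([onz("top",u,v,.008)[:2]*1000 for u,v in k[:,0]],np.float32)))
E
python3 -m creep '[[1,0,0,-40,0,0,0],[1,0,0,-40,0,0,0],[1,0,0,-35,0,0,0],[1,0,0,-15,0,0,0],[1,0,0,0,0,0,0]]';python3 -m creep '[[-0.2,0,0,0,0,0,0],[-0.2,0,0,0,0,0,0],[-0.2,0,0,0,0,0,0],[-0.2,0,0,0,0,0,0],[-0.2,0,0,0,0,0,0]]' 40
```

```text
191 [62.7  0. ] [62.7  0. ]
192 [60.2 -0.4] [60.2 -0. ]
196 [50.  -1.9] [50.2 -3.5]
200 [39.5 -0.8] [39.3  0.8]
204 [29.2 -1. ] [29.3 -2. ]
208 [18.9 -1.2] [18.7  0.4]
212 [ 8.7 -1.5] [ 8.6 -0.8]
216 [-1.7 -0.4] [-1.9  0.9]
220 [-11.8  -1.9] [-11.8  -1.2]
224 [-19.5 -23.7] [-21.1 -10. ]
228 [-29.6 -25.2] [-32.2  -1.7]
232 [-39.7 -25.4] [-41.4 -10.4]
236 [-49.7 -26.8] [-52.5  -2.1]
239 [-57.3 -26.6] [-59.1 -10.4]
240 [-59.7 -27. ] [-61.7 -10.1]
((519.5137939453125, 249.90750122070312), (101.65647888183594, 151.84039306640625), 84.8698959350586)
t: 21.95
eef_pos: [0.4694, -0.2433, 0.0453]
tool_rot: [-0.0, 0.999, -0.044, -0.001]
contact_force: [-0.6, -0.1, 0.4]
gripper_width: 1.0
grasp_force: 0.0
t: 22.58
eef_pos: [0.4708, -0.2448, 0.0474]
tool_rot: [0.001, 0.999, -0.045, 0.001]
contact_force: [-0.3, 1.2, 5.3]
gripper_width: 0.716
grasp_force: 31.3
```

```bash
python3 -m creep '[[-0.2,0,0,0,0,0,0],[-0.2,0,0,20,0,0,0],[-0.2,0,0,45,0,0,0],[-0.2,0,0,45,0,0,0],[-0.2,0,0,40,0,0,0]]' 50;python3 -m creep '[[-0.2,0,45,0,0,0,0],[-0.2,0,45,0,0,0,0],[-0.2,2,45,0,0,0,0],[-0.2,2,45,0,0,0,0],[-0.2,4,45,0,0,0,0]]';python3 -m creep '[[-0.2,6,47,0,0,0,0],[-0.2,6,47,0,0,0,0],[-0.2,6,47,0,0,0,0],[-0.2,6,47,0,0,0,0],[-0.2,6,47,0,0,0,0]]';python3 -m creep '[[-0.2,7,46,0,0,0,0],[-0.2,7,46,0,0,0,0],[-0.2,6,44,0,0,0,0],[-0.2,0,0,0,0,0,0],[-0.2,0,0,0,0,0,0]]'
python3 - <<'E'
from h import *
im,d=shot('side');cv2.imwrite('pics/b2.png',cv2.resize(im[140:340,60:310,::-1],None,fx=2.6,fy=2.6))
im,d=shot('top');hsv=cv2.cvtColor(im,cv2.COLOR_RGB2HSV)
E
```

```text
t: 23.2
eef_pos: [0.4695, -0.2443, 0.1982]
tool_rot: [0.0, 0.999, -0.045, 0.001]
contact_force: [1.0, -0.9, -1.3]
gripper_width: 0.711
grasp_force: 42.8
t: 23.82
eef_pos: [0.4773, -0.0179, 0.1965]
tool_rot: [0.0, 0.999, -0.045, 0.001]
contact_force: [0.9, 0.3, -1.1]
gripper_width: 0.711
grasp_force: 42.8
t: 24.45
eef_pos: [0.5076, 0.217, 0.1965]
tool_rot: [-0.0, 0.999, -0.045, 0.001]
contact_force: [1.1, -0.2, -2.3]
gripper_width: 0.709
grasp_force: 42.8
t: 25.08
eef_pos: [0.5275, 0.3509, 0.1958]
tool_rot: [0.001, 0.999, -0.045, 0.0]
contact_force: [-0.0, -1.0, -1.8]
gripper_width: 0.709
grasp_force: 42.8
```

View pics/b2.png

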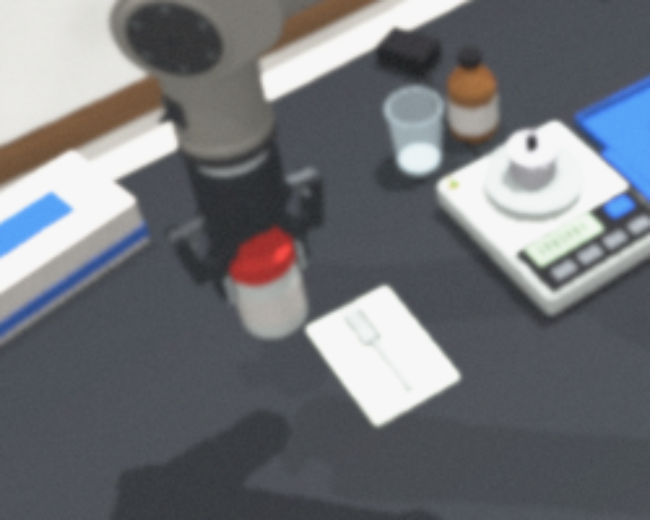

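The jar is held upright beside the tile at crop (268,285), and the scoop lies along the tile. Lower it.

```bash
python3 -m creep '[[-0.2,1,0,-45,0,0,0],[-0.2,0,0,-45,0,0,0],[-0.2,0,0,-40,0,0,0],[-0.2,0,0,-15,0,0,0],[-0.2,0,0,0,0,0,0]]';python3 -m creep '[[-0.2,0,0,-2,0,0,0],[-0.2,0,0,-1,0,0,0],[-0.2,0,0,0,0,0,0]]'
```

```text
t: 25.8
eef_pos: [0.5286, 0.3509, 0.0505]
tool_rot: [0.001, 0.999, -0.046, -0.0]
contact_force: [0.7, -1.4, -2.5]
gripper_width: 0.708
grasp_force: 42.8
t: 26.18
eef_pos: [0.5289, 0.3521, 0.0486]
tool_rot: [-0.0, 0.999, -0.045, 0.001]
contact_force: [0.2, 0.2, -1.7]
gripper_width: 0.709
grasp_force: 42.8
```

```bash
python3 -m creep '[[-0.2,0,-1,-2,0,0,0],[-0.2,0,0,-1,0,0,0],[-0.2,0,0,0,0,0,0]]';python3 -m creep '[[-0.2,0,0,-1,0,0,0],[-0.2,0,0,0,0,0,0]]'
```

```text
t: 26.55
eef_pos: [0.5286, 0.3506, 0.0448]
tool_rot: [0.0, 0.999, -0.045, -0.0]
contact_force: [-0.5, -1.1, -0.6]
gripper_width: 0.711
grasp_force: 42.8
t: 26.8
eef_pos: [0.5287, 0.3506, 0.0448]
tool_rot: [0.0, 0.999, -0.045, 0.0]
contact_force: [-2.5, -3.1, 8.3]
gripper_width: 0.71
grasp_force: 42.9
```

```bash
python3 -m creep '[[0.6,0,0,0,0,0,0],[1,0,0,0,0,0,0],[1,0,0,0,0,0,0],[1,0,0,40,0,0,0],[1,0,0,45,0,0,0]]';python3 -m creep '[[1,0,0,45,0,0,0],[1,3,-46,0,0,0,0],[1,3,-46,0,0,0,0],[1,3,-46,0,0,0,0],[1,3,-46,0,0,0,0]]';python3 -m creep '[[0.8,3,-46,0,0,0,0],[0.8,3,-46,0,0,0,0],[0.8,3,-46,0,0,0,0],[0.8,3,-46,0,0,0,0],[0.8,4,-46,0,0,0,0]]';python3 -m creep '[[0.8,4,-47,0,0,0,0],[0.8,4,-47,0,0,0,0],[0.8,4,-48,0,0,0,0],[0.8,4,-48,0,0,0,0],[0.8,0,0,0,0,0,0]]'
python3 - <<'E'
from h import *
im,d=shot('top');P=cloud('top',d)
red=(im[...,0]>130)&(im[...,1]<90);vv,uu=np.mgrid[0:420,0:560]
m=red&(uu<220)&(uu>80);cs,_=cv2.findContours(m.astype(np.uint8),0,2);k=max(cs,key=cv2.contourArea)
print(cv2.minEnclosingCircle(np.array([onz("top",u,v,.1)[:2]*1000 for u,v in k[:,0]],np.float32)),np.median(P[m],0))
E
```

```text
t: 27.42
eef_pos: [0.5279, 0.3504, 0.1287]
tool_rot: [0.001, 0.999, -0.045, -0.001]
contact_force: [1.1, 0.9, -0.2]
gripper_width: 0.998
grasp_force: 0.0
t: 28.05
eef_pos: [0.5406, 0.1653, 0.1737]
tool_rot: [-0.0, 0.999, -0.045, 0.0]
contact_force: [0.2, 1.0, -0.0]
gripper_width: 0.999
grasp_force: 0.0
t: 28.68
eef_pos: [0.5566, -0.0646, 0.1738]
tool_rot: [-0.0, 0.999, -0.045, 0.0]
contact_force: [0.1, -0.1, 0.1]
gripper_width: 0.901
grasp_force: 0.0
t: 29.3
eef_pos: [0.5715, -0.2588, 0.1734]
tool_rot: [0.001, 0.999, -0.049, -0.0]
contact_force: [-0.1, -0.0, -1.2]
gripper_width: 0.9
grasp_force: 0.0
((527.3413696289062, 349.4712219238281), 31.550575256347656) [0.52705995 0.34900977 0.10018163]
```

The jar stands at (527,349), within 2 mm of its target. Next is the small jar.

```bash
python3 -m creep '[[0.8,1.5,4.5,-20,0,0,0],[0.8,0,0,-20,0,0,0],[0.8,0,0,-20,0,0,0],[0.8,0,0,0,0,0,0],[0.8,0,0,0,0,0,0]]'
```

```text
t: 29.98
eef_pos: [0.5745, -0.2485, 0.1142]
tool_rot: [0.0, 0.999, -0.045, 0.0]
contact_force: [-0.1, -0.9, -0.1]
gripper_width: 0.899
grasp_force: 0.0
```

```bash
python3 -m creep '[[0.8,-1.5,-4.5,-10,0,0,0],[0.8,0,0,-30,0,0,0],[0.8,0,0,-30,0,0,0],[0.8,0,0,-15,0,0,0],[0.8,0,0,0,0,0,0]]';python3 -m creep '[[-0.5,0,0,0,0,0,0],[-0.5,0,0,0,0,0,0],[-0.5,0,0,0,0,0,0],[-0.5,0,0,0,0,0,0],[-0.5,0,0,0,0,0,0]]' 40
```

```text
t: 30.6
eef_pos: [0.572, -0.2532, 0.0279]
tool_rot: [-0.0, 0.999, -0.045, -0.001]
contact_force: [0.4, 0.6, 0.4]
gripper_width: 0.9
grasp_force: 0.0
t: 31.22
eef_pos: [0.5736, -0.2537, 0.0301]
tool_rot: [0.0, 0.999, -0.045, 0.001]
contact_force: [0.1, 0.4, 6.1]
gripper_width: 0.53
grasp_force: 40.4
```

```bash
python3 -m creep '[[-0.5,0,0,20,0,0,0],[-0.5,0,0,40,0,0,0],[-0.5,0,0,45,0,0,0],[-0.5,0,0,40,0,0,0],[-0.5,0,45,0,0,0,0]]';python3 -m creep '[[-0.5,0,45,0,0,0,0],[-0.5,0,45,0,0,0,0],[-0.5,0,45,0,0,0,0],[-0.5,0,45,0,0,0,0],[-0.5,0,45,0,0,0,0]]';python3 -m creep '[[-0.5,13,45,0,0,0,0],[-0.5,13,45,0,0,0,0],[-0.5,13,45,0,0,0,0],[-0.5,13,45,0,0,0,0],[-0.5,12,44,0,0,0,0]]';python3 -m creep '[[-0.5,0,0,0,0,0,0],[-0.5,0,0,0,0,0,0]]'
python3 - <<'E'
from h import *
im,d=shot('side');cv2.imwrite('pics/b3.png',cv2.resize(im[140:310,60:310,::-1],None,fx=2.6,fy=2.6))
E
```

```text
t: 31.85
eef_pos: [0.5742, -0.2129, 0.1789]
tool_rot: [0.002, 0.999, -0.049, 0.004]
contact_force: [0.8, 0.5, -1.5]
gripper_width: 0.525
grasp_force: 41.2
t: 32.48
eef_pos: [0.5723, 0.0181, 0.1749]
tool_rot: [0.0, 0.999, -0.045, 0.001]
contact_force: [0.3, -0.4, -1.7]
gripper_width: 0.525
grasp_force: 41.2
t: 33.1
eef_pos: [0.6368, 0.2421, 0.1749]
tool_rot: [0.0, 0.999, -0.045, 0.0]
contact_force: [0.9, -1.1, -0.3]
gripper_width: 0.529
grasp_force: 41.2
t: 33.35
eef_pos: [0.6363, 0.2401, 0.1742]
tool_rot: [0.0, 0.999, -0.045, 0.0]
contact_force: [-0.3, -0.7, -1.3]
gripper_width: 0.524
grasp_force: 41.2
```

View pics/b3.png

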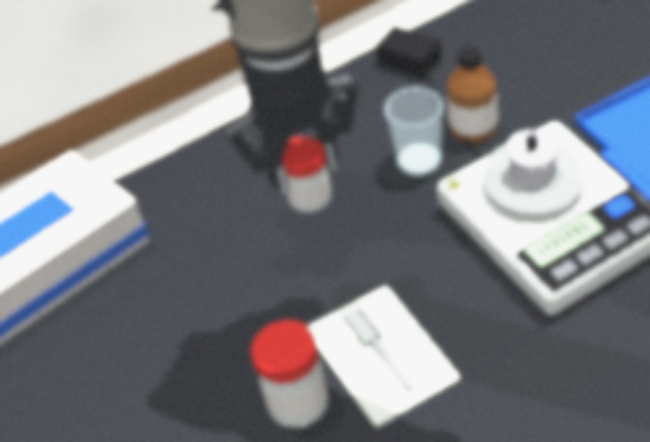

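The small jar is held behind the tile at crop (305,172), and the large jar stands at (288,370). Lower it; contact is expected at TCP z of about 0.027.

```bash
python3 -m creep '[[-0.5,1,0,-45,0,0,0],[-0.5,0,0,-45,0,0,0],[-0.5,0,0,-40,0,0,0],[-0.5,0,0,-12,0,0,0],[-0.5,0,0,0,0,0,0]]';python3 -m creep '[[-0.5,0,0,-2,0,0,0],[-0.5,0,0,-1,0,0,0],[-0.5,0,0,0,0,0,0]]'
```

```text
t: 34.02
eef_pos: [0.6378, 0.2398, 0.032]
tool_rot: [0.0, 0.999, -0.046, -0.0]
contact_force: [0.1, 0.4, -0.7]
gripper_width: 0.524
grasp_force: 41.2
t: 34.4
eef_pos: [0.638, 0.241, 0.0296]
tool_rot: [-0.0, 0.999, -0.045, 0.001]
contact_force: [-0.9, 0.1, -1.5]
gripper_width: 0.524
grasp_force: 41.2
```

```bash
python3 -m creep '[[-0.5,0,-0.5,-1.5,0,0,0],[-0.5,0,0,-1,0,0,0],[-0.5,0,0,0,0,0,0]]'
```

```text
t: 34.78
eef_pos: [0.638, 0.2403, 0.0272]
tool_rot: [-0.0, 0.999, -0.045, 0.0]
contact_force: [-1.4, -1.5, 5.6]
gripper_width: 0.524
grasp_force: 41.6
```

Landed. Release, retreat upwards and towards the empty space between tile and balance, then check.

```bash
python3 -m creep '[[0,0,0,0,0,0,0],[0.4,0,0,0,0,0,0],[0.4,0,0,0,0,0,0],[0.4,0,0,40,0,0,0],[0.4,0,0,45,0,0,0]]';python3 -m creep '[[0.4,0,0,60,0,0,0],[0.4,0,-45,40,0,0,0],[0.4,-20,-50,0,0,0,0],[0.4,-20,-50,0,0,0,0],[0.4,-10,-50,0,0,0,0]]';python3 -m creep '[[0.4,0,-50,0,0,0,0],[0.4,0,-50,0,0,0,0],[0.4,0,-50,0,0,0,0],[0.4,0,-50,0,0,0,0],[0.4,0,0,0,0,0,0]]'
python3 - <<'E'
from h import *
im,d=shot('top','pics/b4.png');P=cloud('top',d)
red=(im[...,0]>130)&(im[...,1]<90);vv,uu=np.mgrid[0:420,0:560]
c,s=np.cos(np.radians(-5.15)),np.sin(np.radians(-5.15))
for n,h,w in (("jar",.1,vv>190),("small",.065,vv<190)):
    m=red&(uu<220)&(uu>80)&w;cs,_=cv2.findContours(m.astype(np.uint8),0,2);k=max(cs,key=cv2.contourArea)
    q,r=cv2.minEnclosingCircle(np.array([onz("top",u,v,h)[:2]*1000 for u,v in k[:,0]],np.float32))
    e=np.array(q)-[519.5,250];print(n,q,r,"in tile",e@[c,s],e@[-s,c],np.median(P[m],0))
for a,b in((.11,.125),(.097,.107)):
    m=(P[...,2]>a)&(P[...,2]<b)&(uu>235)&(uu<300)&(vv>160)&(vv<225)
    if m.any():print(m.sum(),np.median(P[m],0))
E
```

```text
t: 35.4
eef_pos: [0.6368, 0.24, 0.111]
tool_rot: [0.0, 0.999, -0.045, -0.001]
contact_force: [0.9, 0.2, -0.1]
gripper_width: 0.697
grasp_force: 0.0
t: 36.02
eef_pos: [0.5864, 0.0438, 0.2113]
tool_rot: [0.0, 0.999, -0.045, -0.0]
contact_force: [0.5, 0.5, 0.1]
gripper_width: 0.7
grasp_force: 0.0
t: 36.65
eef_pos: [0.5865, -0.1607, 0.2109]
tool_rot: [0.001, 0.999, -0.049, -0.0]
contact_force: [-0.0, 1.3, -1.1]
gripper_width: 0.701
grasp_force: 0.0
jar (527.3413696289062, 349.4712219238281) 31.550575256347656 in tile -1.1191674226887065 99.77353623560002 [0.52709598 0.34871604 0.10028939]
small (637.5086669921875, 239.14364624023438) 23.4912166595459 in tile 118.5067831462279 -0.2196601081105975 [0.63730164 0.23962111 0.06533521]
40 [ 0.57773726 -0.01118169  0.11782372]
414 [ 0.57626577 -0.01196392  0.10236299]
```

View pics/b4.png

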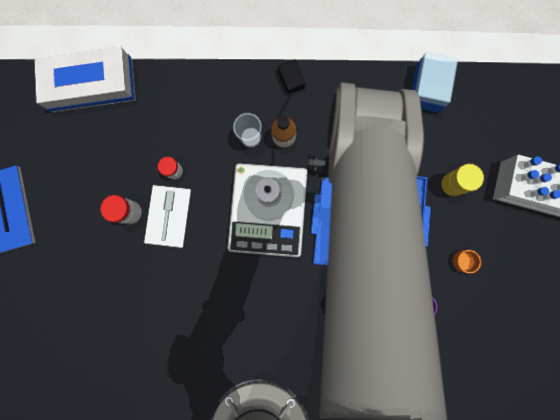

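The final view shows everything in place: the closed dish on the pan (268,190), the scoop on the tile (167,216), the large jar at (115,210) and the small jar at (168,168). The beaker and bottle have not moved. Handing in.

```bash
python3 -c "
from station import *
print(hand_in())"
```

```text
the job is handed in; nothing more can be done
None
```

The job is handed in, in the order asked and in about 37 s: the closed dish is 2 mm from the pan's centre, the scoop is within about 1–2 mm of the tile's long axis, both jars stand within 2 mm of their places, and the beaker and bottle were not touched.

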